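Hold the mould cover over its bolt holes

ROBOT

A 7-joint arm with a two-finger parallel gripper is mounted at the origin on the work surface. World frame = base frame: x ahead of the robot, y to its left, z up, the work surface at z = 0. Lengths are in m, angles in rad, forces in N, time in s.
With the tool pointing down it reaches from about 0.35 to 0.9 m from the base axis. Payload 8.1 kg.
Tool frame: the origin (TCP) lies on the centre line of the jaws, within the pads' length; the fingertips stand arm.tip_extent ahead of it and the grasp point (between the pads) lies 3 mm ahead of it (arm.tip_extent is the distance from the TCP to the fingertips, in m); y points along the fingers, z is the direction in which the jaws open and shut, and the axes are right-handed (so a half turn about y gives the same grasp; the last joint's range is limited). The gripper opens to 92 mm and grips with 3 to 60 N. Pads are 19 mm wide; open, the fingers measure 130 mm over their backs; the gripper's body (75 mm by 190 mm) begins 47 mm behind the grasp point.
Start: joints at [1.04, 0.434, 0.025, 1.573, -0.012, 1.134, -0.075], TCP at [0.259, -0.569, 0.249] pointing down, gripper open.
Joint ranges: [-2.62, 2.62], [-0.44, 2.09], [-1.27, 1.32], [0.08, 2.57], [-1.32, 4.46], [0.12, 2], [-2.74, 2.74]. Speed limits (rad/s): [2.22, 2.22, 3.01, 3.01, 3.14, 3.14, 3.14].

INTERFACE

Orientations are given as a rotation vector (axis times angle).
In Python, from cell import observe, get_image, sign_off, boxes_of, place_of, arm gives the robot as it stands.
- The arm moves only by the tool arm_command, never from a script. Its argument "plan" is a list of rows, each a list of 2 entries, a list of its own where there are three numbers: the shift along the tool's x, y, z in m, then the turn, a rotation vector about the tool's x, y, z in degrees. In form: [[[tx, ty, tz], [ax, ay, az]], ...]. A call has 1 to 5 rows; each row is the pose to reach, as a shift and turn from the pose commanded when the call began, along the tool's axes at that moment; what a row does not reach only later rows make up. A row lasts 1/10 s, in which the tool goes at most 50 mm and 8.59 degrees, less where a joint would pass 70% of its speed; a pose out of reach is approached as far as the arm can. A call with a gripper value outside its range is refused whole. "fingers" is the closure, from -1 (fully open) to 1 (shut), set as the call begins (left out, the last holds). The fingers move at their own pace and stop on an object; "squeeze" is the grip in N (left out, the last holds). Time passes only in rows, so rows that repeat a pose let the fingers close. It gives the time, the measured TCP pose, the force and the opening at its end, in the units of the state.
- observe(): the state, without advancing time (a new reading comes with each control period).
- get_image(name): name is "side" or "top" or "wrist"; returns a dict with "color" (384x512x3 uint8, red, green, blue), "camera_matrix" (3x3 intrinsics, pixels), "distortion" ([k1, k2, p1, p2, k3] as OpenCV has them; the pictures are not rectified), "world_to_cam" (4x4, takes a point from world to camera coordinates); the wrist camera has in their place "mount" (4x4, takes a point from camera to tool coordinates, whose origin is the TCP and whose axes are the tool frame's). Camera axes: x right, y up, looking along -z (the intrinsics and any distortion apply to the point x, -y, -z); pixel columns grow to the right and rows downward; lengths in m; the calibration is good to about 2 mm. A picture is of the moment at which its call begins: read the wrist's pose just before it. There is no depth.
- sign_off(): hands the job in, once; it reports no verdict.
Trained networks look in a picture, given as the dict that the camera call returned (one of the last four; its "shot" number tells which), for a name from the list of things; names that differ only in an ending like _2 or _b are one class to them, and where a whole thing is asked for, a point or a joint stands for the part that bears it (a point fixed in the world has none). Each returns a list of dicts, best first, with "confidence" (0 to 1); they miss things now and then, are a little off and sometimes report something else, mostly with a low value. They report only what shows in the picture. A call takes as long as a camera call. They do not tell look-alikes from the thing itself.
- boxes_of(picture, thing): "point" ([column, row] in pixels, amid what is visible of it).
- place_of(picture, thing): "point" ([column, row] in pixels: a listed point, or the origin of a listed thing).
The state is a dict: "clock": time; "joints": joint angles; "dq": joint speeds; "joint_efforts": joint torques, N m; "position": TCP position; "ee_rot": TCP orientation; "force": force on the tool from outside, world axes, zero at the start; "ft_torque": the same for the moment, N m; "width": opening from 0.0 (shut) to 1.0 (fully open).
Only numpy, scipy, OpenCV 4.12 (cv2) and the standard library are available. Lean on these libraries where they do the work, as an engineer would, in place of code of your own. Each camera call takes 0.05 s, during which the arm holds its last target.

TASK

Take the metal cover plate by its wooden handle and draw it flat along its guide rails until it is clear of the low steel grating. Then hold it level and still over the steel casting mould, about 15 mm above the mould's top face and never touching it, with its four corner holes centred over the four threaded holes (either way round) so that a workmate can start the bolts. Finish while still holding the cover there, and leave the concrete casts and glass jars where they are.

Things in the scene. Friction and masses are not known exactly. Their poses are not given: they have to be found in the camera images.
- cover: Loose aluminium cover plate, 210 x 120 x 6 mm (x, y, z), 0.3 to 0.6 kg, balanced at its centre. Origin: centre of its underside; x along its length, z up. Four through holes 16 mm wide at x = +-85, y = +-45 mm. A wooden handle on top. It starts flat on the table between the rack's rails, axes as the rack's, its +x end under the grating. A half turn about z leaves it looking the same.
- handle (a point): Centre of the cover's wooden bar handle, 47 mm above the cover's underside, over its centre; axes as the cover's. Bar 70 mm long (x), 14 mm wide (y), 22 mm high (z), on two 10 mm round steel posts at x = +-25 mm, open beneath. Grip it across its 14 mm width; nothing stands above it.
- grating_edge (a point): Middle of the grating's front edge (rack x = 45 mm), at the bars' underside, 16 mm above the table; axes as the rack's. The grating reaches 145 mm back from here (+x) and 91 mm to each side; its bars' top is 22 mm above the table.
- hole_a (a point): Centre of the cover's corner hole at x = +85, y = +45 mm of the cover, at its underside.
- hole_c (a point): Centre of the diagonally opposite hole at x = -85, y = -45 mm of the cover, at its underside.
- rack: Fixed low steel drying grating on two rails. Origin on the table midway between the rails; x along them: the cover comes out towards -x. Rails 12 mm high, x = -105 to 190 mm, inner faces at y = +-63 mm (3 mm play each side). Stop bar at x = 109 mm. Cover's origin starts at x = -12 to +2 mm here; it is clear of the grating, free to lift, beyond x = -60 mm.
- mould: Steel casting mould fixed to the table: open box under a drilled flange of 210 x 120 mm (x, y), flat top face 60 mm above the table, central opening 120 x 70 mm. Origin: centre of its underside; x along its length. Four threaded holes 8 mm wide at x = +-85, y = +-45 mm. Rack and mould stand left and right of the robot, either way, each turned up to 0.3 rad.
- mould_face (a point): Centre of the mould's flange at the height of its top face, 60 mm above the table; axes as the mould's.
- thread_a (a point): Centre of the threaded hole at x = +85, y = +45 mm of the mould, at its top face.
- thread_c (a point): Centre of the diagonally opposite threaded hole at x = -85, y = -45 mm of the mould, at its top face.
- bird: Loose concrete bird figure, about 56 mm across and 71 mm high, standing on the rear half of the grating. Origin: centre of its underside.
- cast_ring: Loose concrete ring, 72 mm outside, 32 mm high, lying on the rear half of the grating. Origin: centre of its underside.
- jar_big: Loose closed glass jar, 76 mm wide, 110 mm high, standing beyond the mould's far end (+x of the mould). Origin: centre of its underside.
- jar_small: Loose closed glass jar, 56 mm wide, 75 mm high, standing beside the big one. Origin: centre of its underside.
There are look-alikes about, which are no part of the job. Leave any yellow look-alike of the jar_small alone.

How it is judged:
On the way:
1. the cover is drawn out from under the grating, still flat between the rails (x of cover in the frame of rack below -0.058 m and height (world z) of cover below 0.02 m and angle between cover's own z axis and vertical below 0.15 rad and y of cover in the frame of rack between -0.02 and 0.02 m), for 0.05 s.
At the end, for the whole second after the job is handed in: Fingers hold the cover at rest, touching nothing else, underside 6 to 26 mm above the mould's top face, tilt under 0.06 rad, each hole within 4 mm horizontally of the threaded hole below (either way round); casts and jars within 25 mm of their places (((horizontal distance between hole_a and thread_a below 0.004 m and horizontal distance between hole_c and thread_c below 0.004 m) or (horizontal distance between hole_a and thread_c below 0.004 m and horizontal distance between hole_c and thread_a below 0.004 m)) and z of cover in the frame of mould_face between 0.006 and 0.026 m and angle between cover's own z axis and vertical below 0.06 rad and linear speed of cover below 0.015 m/s and angular speed of cover below 0.1 rad/s and contact force between the fingers and cover above 1.5 N and contact force between cover and mould below 0.1 N and contact force between cover and rack below 0.1 N and contact force between cover and bird below 0.1 N and contact force between cover and cast_ring below 0.1 N and contact force between cover and jar_big below 0.1 N and contact force between cover and jar_small below 0.1 N and distance of each of bird, cast_ring, jar_big, jar_small from where it was at the start of the episode below 0.025 m); the arm keeps its last pose, push and grip.
It fails at once if the cover touches the mould (contact force between cover and mould above 1 N).
It fails at once if a cast or jar is disturbed (distance of any of bird, cast_ring, jar_big, jar_small from where it was at the start of the episode above 0.03 m).
It also fails if it takes over 48 s, if anything falls off the work surface, if the arm or the gripper's body presses on something with over 40 N, if the wrist force passes 120 N, or if a joint passes its speed limit or range.

## Working session

There is one attempt and no reset: what is moved stays moved. The work goes in short steps, Python scripts to look and compute and a tool call to move; the robot and the scene stay as the last step left them, time stands still between calls to the robot, and variables do not carry over. Pictures are saved under pics/ and viewed, and the job is handed in when it is done.

Besides the shell and the picture viewer there is one more tool, called after "Emit:" as a command line: name --argument value ..., lists and objects as JSON in quotes. arm_command: Moves the arm, as the interface text tells. Its arguments: {"type":"object","properties":{"plan":{"type":"array","items":{"type":"array"}},"fingers":{"type":"number"},"squeeze":{"type":"number"}},"required":["plan"]}

```bash
mkdir -p pics; ls
cat > h.py <<'E'
import numpy as np, cv2
from scipy.spatial.transform import Rotation as R
from cell import observe, get_image, sign_off, boxes_of, place_of, arm
def save(im,name,s=1.5):
    c=cv2.cvtColor(np.asarray(im["color"]),cv2.COLOR_RGB2BGR)
    cv2.imwrite("pics/"+name,cv2.resize(c,None,fx=s,fy=s))
def campose(im,st=None):
    # returns cam->world
    if "world_to_cam" in im and im["world_to_cam"] is not None: return np.linalg.inv(np.array(im["world_to_cam"]))
    T=np.eye(4);T[:3,:3]=R.from_rotvec(st["ee_rot"]).as_matrix();T[:3,3]=st["position"]
    return T@np.array(im["mount"])
def pix2z(im,p,z,st=None):
    K=np.array(im["camera_matrix"]);d=np.array(im["distortion"],float)
    u=cv2.undistortPoints(np.array([[p]],float),K,d)[0,0]
    C=campose(im,st); r=C[:3,:3]@np.array([u[0],-u[1],-1.]);o=C[:3,3]
    return o+r*(z-o[2])/r[2]
def proj(im,P,st=None):
    C=np.linalg.inv(campose(im,st));q=np.atleast_2d(P)@C[:3,:3].T+C[:3,3]
    q=q*np.array([1,-1,-1]);
    return cv2.projectPoints(q.reshape(-1,1,3),np.zeros(3),np.zeros(3),np.array(im["camera_matrix"]),np.array(im["distortion"],float))[0].reshape(-1,2)
E
python3 - <<'E'
from h import *
st=observe();print(st, arm, getattr(arm,'tip_extent',None))
Z=dict(cover=0,handle=.047,grating_edge=.016,hole_a=0,hole_c=0,rack=0,mould=0,mould_face=.06,thread_a=.06,thread_c=.06,bird=.022,cast_ring=.022,jar_big=0,jar_small=0)
for n in("top","side"):
    im=get_image(n);save(im,n+"0.png")
    print(n,campose(im)[:3,3])
    for t,z in Z.items():
        for r in place_of(im,t)[:3]:
            print(n,t,np.round(r["point"],1),round(r["confidence"],2),np.round(pix2z(im,r["point"],z),4))
im=get_image("wrist");save(im,"wrist0.png")
E
```

```text
pics
{'clock': 0.0, 'joints': array([ 1.04038052,  0.43523372,  0.02498035,  1.57409344, -0.01160789,
        1.13400105, -0.07508761]), 'dq': array([ 5.54108687e-04,  1.10244547e-03,  5.60650076e-04, -8.96423485e-05,
       -1.03085415e-03,  3.99755940e-04, -5.13272370e-04]), 'joint_efforts': array([-3.19858636e-04, -6.67853880e+01,  9.84847583e-01, -3.14467406e+01,
       -6.05518813e-02,  4.26514226e-02,  1.79570775e-04]), 'position': array([ 0.25905367, -0.56826005,  0.24793977]), 'ee_rot': array([-0.43168   ,  1.98684142, -1.98375684]), 'force': array([ 0.85861642, -0.35638375,  0.17421687]), 'ft_torque': array([ 0.01030179, -0.00947435,  0.02631937]), 'width': 0.9986062962410512} <Robot object at 0x7fd9a095be00> 0.022
top [0.51331849 0.02509176 1.18212911]
top cover [348.7 202.8] 0.94 [ 0.5882 -0.1799  0.    ]
top cover [346.8 185.1] 0.7 [ 0.6362 -0.1754  0.    ]
top cover [352.8 201.7] 0.57 [ 0.5912 -0.191   0.    ]
top handle [355.9 200.2] 0.79 [ 0.592  -0.1905  0.047 ]
top handle [350.9 201.1] 0.38 [ 0.5897 -0.1775  0.047 ]
top grating_edge [343.8 181.7] 0.9 [ 0.6436 -0
[... 1672 characters left out ...]
7234 0.271  0.06  ]
side mould_face [282.8 179.4] 0.33 [ 0.5559 -0.0934  0.06  ]
side thread_a [259.  235.5] 0.82 [0.5148 0.1573 0.06  ]
side thread_a [187.8 253. ] 0.81 [0.646  0.2919 0.06  ]
side thread_c [259.  235.5] 0.82 [0.5148 0.1573 0.06  ]
side thread_c [187.8 253. ] 0.81 [0.646  0.2919 0.06  ]
side bird [237.5 173.1] 0.81 [ 0.7184 -0.1086  0.022 ]
side bird [222.  244.7] 0.37 [0.6044 0.196  0.022 ]
side cast_ring [242.8 158.4] 0.57 [ 0.7417 -0.1908  0.022 ]
side jar_big [169.  238.3] 0.64 [ 0.7598  0.2203 -0.    ]
side jar_small [133.1 288.7] 0.87 [0.7379 0.4094 0.    ]
side jar_small [177.5 301.2] 0.72 [0.6181 0.3921 0.    ]
side jar_small [157.1 263.7] 0.58 [0.7336 0.3135 0.    ]
```

View pics/top0.png

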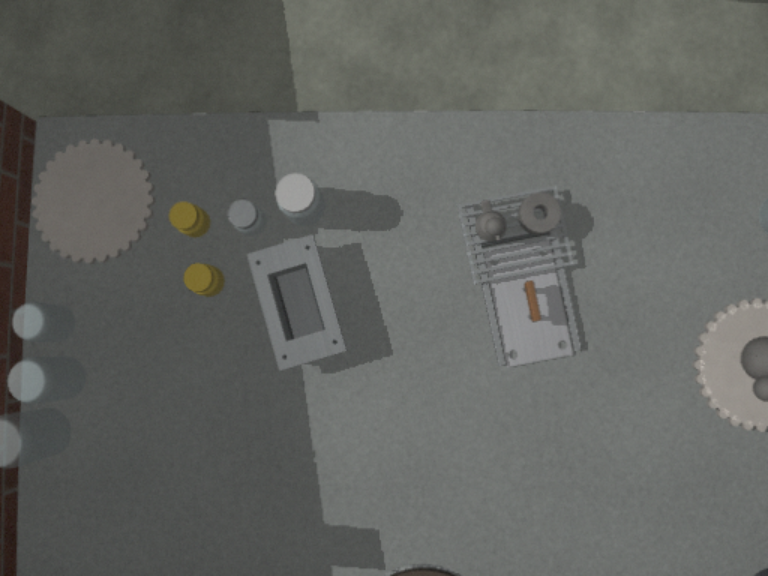

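View pics/side0.png

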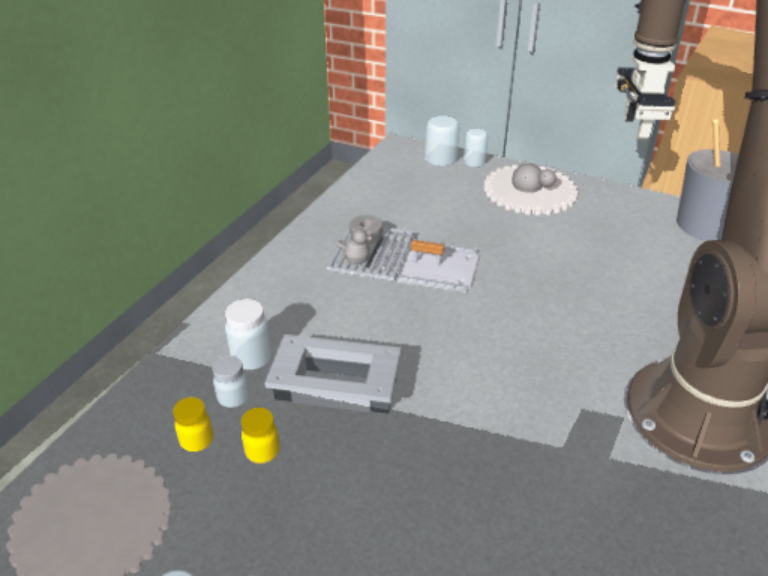

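View pics/wrist0.png

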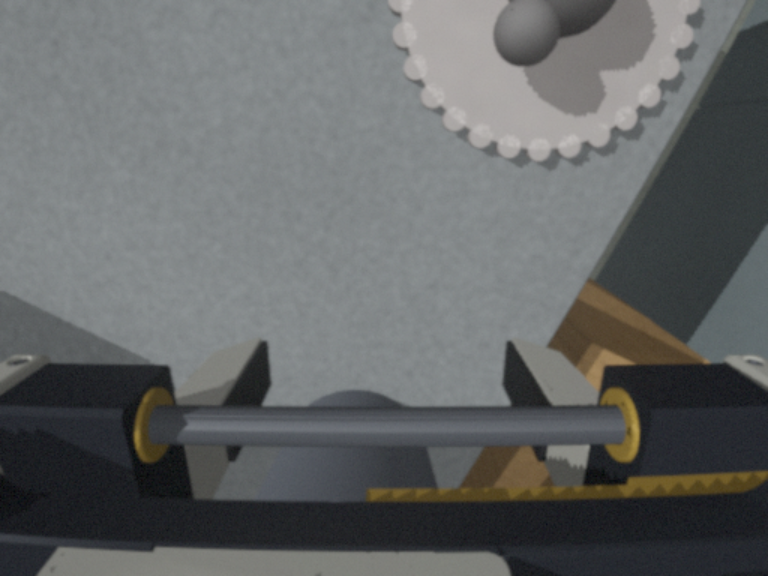

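The top view shows the cover handle at (532,301), the grating with bird and ring behind it, and the mould at (297,300) with jars behind it. The two yellow jars are decoys. I'll work out the wrist camera mount, then move the arm to look from close by.

```bash
cat >> h.py <<'E'
def Rgoal(yaw,sgn):
    # tool y down; tool z = sgn * frame y axis (left), frame x at yaw
    z=sgn*np.array([-np.sin(yaw),np.cos(yaw),0]);y=np.array([0,0,-1.]);x=np.cross(y,z)
    return np.stack([x,y,z],1)
def step(st,pos,Rg):
    R0=R.from_rotvec(st["ee_rot"]).as_matrix()
    d=R0.T@(np.array(pos)-st["position"]); w=R.from_matrix(R0.T@Rg).as_rotvec(degrees=True)
    print("shift",np.round(d,4),"turn",np.round(w,2)," |d|",round(np.linalg.norm(d),3),"|w|",round(np.linalg.norm(w),1))
E
python3 - <<'E'
from h import *
st=observe();im=get_image("wrist")
print(np.round(im["mount"],4),im["camera_matrix"],im["distortion"])
print(R.from_rotvec(st["ee_rot"]).as_matrix().round(3))
for s in(1,-1):
  step(st,[.58,-.26,.3],Rgoal(.15,s))
E
```

```text
[[ 6.000e-04 -9.535e-01 -3.014e-01 -8.290e-02]
 [ 4.000e-04  3.014e-01 -9.535e-01 -1.366e-01]
 [ 1.000e+00  5.000e-04  5.000e-04 -8.000e-04]
 [ 0.000e+00  0.000e+00  0.000e+00  1.000e+00]] [[300.62637869   0.         257.43651001]
 [  0.         300.62637869 189.66530007]
 [  0.           0.           1.        ]] [-0.06252828  0.          0.          0.          0.        ]
[[-0.91   0.     0.415]
 [-0.415 -0.    -0.91 ]
 [ 0.    -1.     0.   ]]
shift [-0.4199 -0.0513 -0.1478] turn [   0.   -164.09    0.  ]  |d| 0.448 |w| 164.1
shift [-0.4199 -0.0513 -0.1478] turn [-0.   15.91  0.  ]  |d| 0.448 |w| 15.9
```

Run:
```python
from h import *
step(observe(),[.545,-.187,.3],Rgoal(.15,-1))
```

```text
shift [-0.4183 -0.0513 -0.2288] turn [-0.   15.91  0.  ]  |d| 0.48 |w| 15.9
```

Emit:
arm_command --plan '[[[-0.042, -0.005, -0.023], [0, 3, 0]], [[-0.084, -0.01, -0.046], [0, 6, 0]], [[-0.126, -0.015, -0.069], [0, 9, 0]], [[-0.168, -0.02, -0.092], [0, 12, 0]], [[-0.21, -0.025, -0.115], [0, 15.9, 0]]]'

```text
clock: 2.1
position: [0.4035, -0.3754, 0.2742]
ee_rot: [-0.158, 2.144, -2.145]
force: [0.9, -0.6, -1.0]
width: 1.003
```

Emit:
arm_command --plan '[[[-0.042, -0.005, 0.011], [0, 0, 0]], [[-0.084, -0.01, 0.02], [0, 0, 0]], [[-0.126, -0.015, 0.03], [0, 0, 0]], [[-0.168, -0.02, 0.04], [0, 0, 0]], [[-0.2, -0.025, 0.05], [0, 0, 0]]]'

```text
clock: 2.6
position: [0.6105, -0.3954, 0.2986]
ee_rot: [-0.163, 2.143, -2.142]
force: [0.1, -1.2, -0.2]
width: 0.998
```

Run:
```python
from h import *
st=observe();print(st["clock"],st["position"],st["joints"].round(2))
step(st,[.545,-.187,.3],Rgoal(.15,-1))
```

```text
2.6 [ 0.61052241 -0.39537823  0.29860761] [ 0.5   0.58 -0.    1.2   0.    1.36 -0.92]
shift [ 0.0332 -0.0013 -0.2159] turn [ 0.03  0.12 -0.03]  |d| 0.218 |w| 0.1
```

Emit:
arm_command --plan '[[[0.008, 0, -0.045], [0, 0, 0]], [[0.015, 0, -0.09], [0, 0, 0]], [[0.022, 0, -0.135], [0, 0, 0]], [[0.03, 0, -0.18], [0, 0, 0]], [[0.033, -0.001, -0.216], [0, 0, 0]]]'

```text
clock: 3.1
position: [0.5418, -0.1853, 0.2997]
ee_rot: [-0.163, 2.143, -2.142]
force: [0.4, 0.4, 0.7]
width: 0.998
```

Emit:
arm_command --plan '[[[0, 0, 0], [0, 0, 0]], [[0, 0, 0], [0, 0, 0]], [[0, 0, 0], [0, 0, 0]]]'

```text
clock: 3.4
position: [0.543, -0.1892, 0.2998]
ee_rot: [-0.16, 2.143, -2.145]
force: [0.0, -0.6, -0.2]
width: 1.0
```

Run:
```python
from h import *
import pickle
st=observe();im=get_image("wrist");save(im,"wrist1.png");pickle.dump((st,im),open("w1.pkl","wb"))
print(st["clock"],st["position"],st["dq"].round(3))
for t,z in dict(cover=0,handle=.047,hole_a=0,hole_c=0,grating_edge=.016).items():
    for r in place_of(im,t)[:3]: print(t,np.round(r["point"],1),round(r["confidence"],2),np.round(pix2z(im,r["point"],z,st),4))
```

```text
3.4 [ 0.54301103 -0.18918881  0.29977864] [ 0.01   0.009  0.003 -0.006 -0.002 -0.001 -0.002]
cover [261.1 122. ] 0.55 [ 0.5889 -0.1866  0.    ]
handle [259.3 122.9] 0.81 [ 0.5913 -0.1833  0.047 ]
hole_a [222.2  58.5] 0.77 [ 0.6652 -0.1217  0.    ]
hole_a [295.3 174.7] 0.55 [ 0.5198 -0.2491  0.    ]
hole_c [222.2  58.5] 0.77 [ 0.6652 -0.1217  0.    ]
hole_c [295.3 174.7] 0.55 [ 0.5198 -0.2491  0.    ]
grating_edge [256.5  81.6] 0.76 [ 0.6416 -0.1722  0.016 ]
grating_edge [257.7 126.4] 0.42 [ 0.5836 -0.1824  0.016 ]
```

View pics/wrist1.png

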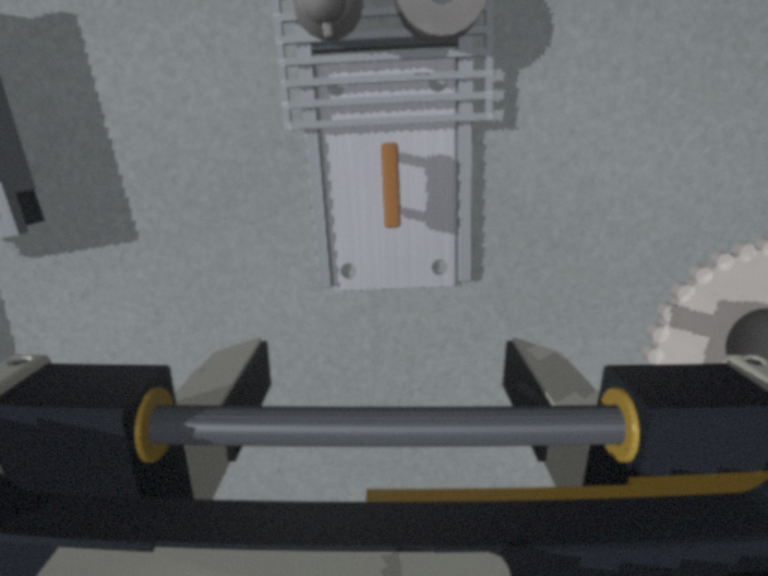

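The wrist view shows the handle from (390,143) to (392,227), front holes at (348,271) and (439,267), rear holes seen through the bars at (337,88) and (437,85), and the grating edge near row 120. I'll segment it to refine these.

Run:
```python
from h import *
import pickle
st,im=pickle.load(open("w1.pkl","rb"))
c=im["color"].astype(int)
m=((c[...,0]-c[...,2])>60);m[220:]=0;m[:,:200]=0;m[:,320:]=0
n,l,s,ce=cv2.connectedComponentsWithStats(m.astype(np.uint8));k=1+np.argmax(s[1:,4]);print(s[k],ce[k])
cnt=cv2.findContours((l==k).astype(np.uint8),0,1)[0][0];r=cv2.minAreaRect(cnt);b=cv2.boxPoints(r)
W=np.array([pix2z(im,p,.058,st) for p in b]);print(W.round(4),W.mean(0))
e=[W[1]-W[0],W[2]-W[1]];e=max(e,key=np.linalg.norm);print(np.linalg.norm(e),np.degrees(np.arctan2(e[1],e[0])))
for p in [(348,271),(439,267),(337,88),(437,85)]: print(pix2z(im,np.array(p)/1.5-0.17,.006,st).round(4))
g=cv2.cvtColor(im["color"],cv2.COLOR_RGB2BGR)[0:210,170:350]
cv2.imwrite("pics/w1c.png",cv2.resize(g,None,fx=3.2,fy=2.85*1,interpolation=cv2.INTER_CUBIC))
```

```text
[255  97  10  54 433] [259.61893764 122.48960739]
[[ 0.622  -0.1729  0.058 ]
 [ 0.6238 -0.1828  0.058 ]
 [ 0.5599 -0.1948  0.058 ]
 [ 0.5581 -0.1844  0.058 ]] [ 0.59093641 -0.18372228  0.058     ]
0.06491592818216152 -169.42570666334305
[ 0.4985 -0.1563  0.006 ]
[ 0.5159 -0.2448  0.006 ]
[ 0.6651 -0.1255  0.006 ]
[ 0.6807 -0.213   0.006 ]
```

View pics/w1c.png

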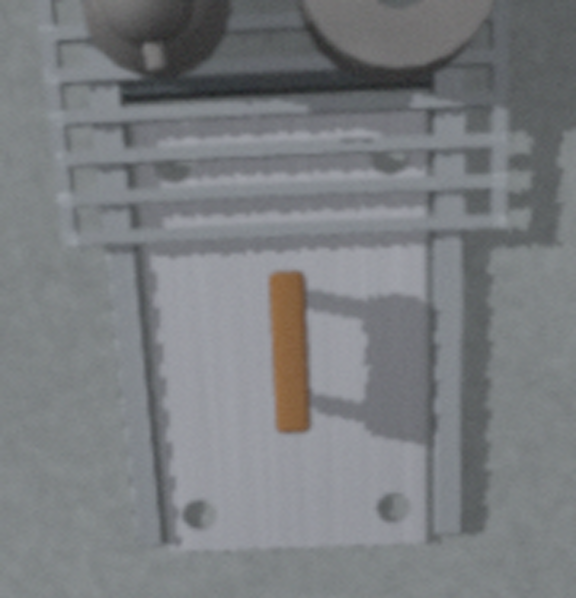

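Cover yaw is about 10.8°. The handle is at (0.5905, -0.1842), and the hole spacings measure 169.5 and 90.2 mm against 170 and 90 true. Next I'll view the mould the same way.

Run:
```python
from h import *
step(observe(),[.543,.206,.34],Rgoal(.31,-1))
```

```text
shift [-0.0587 -0.0405 -0.3901] turn [ 0.   -9.22  0.02]  |d| 0.397 |w| 9.2
```

Emit:
arm_command --plan '[[[-0.006, -0.01, -0.045], [0, -2, 0]], [[-0.013, -0.02, -0.09], [0, -4, 0]], [[-0.02, -0.03, -0.135], [0, -6, 0]], [[-0.026, -0.04, -0.18], [0, -8, 0]], [[-0.033, -0.04, -0.22], [0, -9.2, 0]]]'

```text
clock: 4.2
position: [0.5429, 0.0369, 0.3413]
ee_rot: [-0.321, 2.052, -2.051]
force: [0.7, -0.7, 0.0]
width: 1.001
```

Run:
```python
from h import *
step(observe(),[.543,.206,.34],Rgoal(.31,-1))
```

```text
shift [-0.052   0.0014 -0.1609] turn [-0.01  0.15 -0.15]  |d| 0.169 |w| 0.2
```

Emit:
arm_command --plan '[[[-0.013, 0, -0.045], [0, 0, 0]], [[-0.028, 0, -0.09], [0, 0, 0]], [[-0.042, 0.001, -0.135], [0, 0, 0]], [[-0.052, 0.001, -0.161], [0, 0, 0]], [[-0.052, 0.001, -0.161], [0, 0, 0]]]'

```text
clock: 4.7
position: [0.5419, 0.2091, 0.3383]
ee_rot: [-0.329, 2.053, -2.047]
force: [0.1, -0.2, 0.5]
width: 0.998
```

Emit:
arm_command --plan '[[[0, 0, 0], [0, 0, 0]], [[0, 0, 0], [0, 0, 0]]]'

```text
clock: 4.9
position: [0.5434, 0.2022, 0.3386]
ee_rot: [-0.32, 2.054, -2.056]
force: [0.6, -0.6, -0.7]
width: 0.997
```

Run:
```python
from h import *
import pickle
st=observe();im=get_image("wrist");save(im,"wrist2.png");pickle.dump((st,im),open("w2.pkl","wb"))
print(st["clock"],st["position"],st["dq"].round(3))
for t,z in dict(mould_face=.06,thread_a=.06).items():
    for r in place_of(im,t)[:3]: print(t,np.round(r["point"],1),round(r["confidence"],2),np.round(pix2z(im,r["point"],z,st),4))
```

```text
4.9 [0.5433526  0.20221818 0.33859105] [ 0.009 -0.006  0.001  0.004 -0.002 -0.001 -0.001]
mould_face [253.  122.7] 0.92 [0.5858 0.223  0.06  ]
thread_a [221.6  54.1] 0.89 [0.6567 0.2875 0.06  ]
thread_a [288.6 179.4] 0.73 [0.5251 0.1504 0.06  ]
```

View pics/wrist2.png

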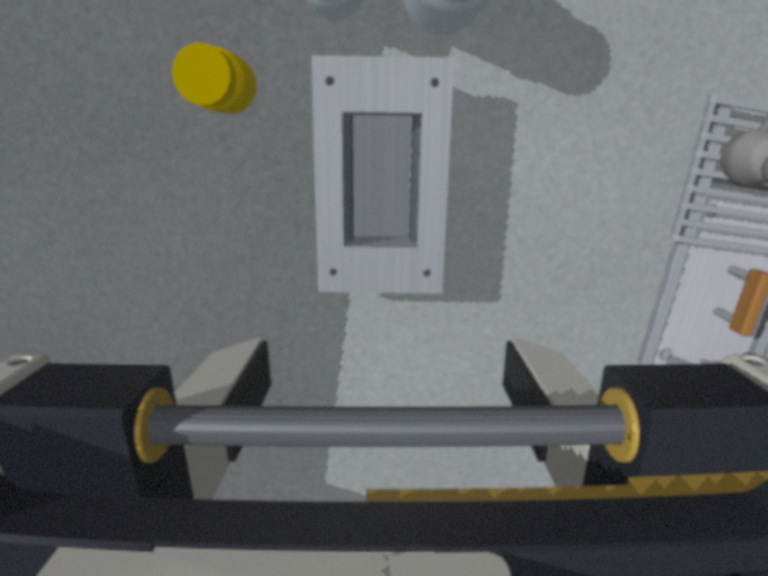

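The mould is fully visible. Its threaded holes are at (330,81), (435,82), (333,272) and (427,272), and the opening is centred near (382,180). I'll get sub-pixel hole centroids and fit a pose.

Run:
```python
from h import *
import pickle
st,im=pickle.load(open("w2.pkl","rb"))
g=cv2.cvtColor(im["color"],cv2.COLOR_RGB2GRAY).astype(float)
P=[];
for p in [(330,81),(435,82),(333,272),(427,272)]:
    u,v=np.round(np.array(p)/1.5).astype(int);w=g[v-6:v+7,u-6:u+7];d=np.clip(np.median(w)-12-w,0,None)
    yy,xx=np.mgrid[v-6:v+7,u-6:u+7];q=(np.sum(xx*d)/d.sum(),np.sum(yy*d)/d.sum())
    P.append(pix2z(im,q,.06,st));print(np.round(q,2),d.max(),P[-1].round(4))
P=np.array(P);L=np.array([(85,45),(85,-45),(-85,45),(-85,-45)])/1000.
lc=P[:,:2].mean(0);H=L.T@(P[:,:2]-lc);yaw=np.arctan2(H[0,1]-H[1,0],H[0,0]+H[1,1])
Ry=np.array([[np.cos(yaw),-np.sin(yaw)],[np.sin(yaw),np.cos(yaw)]])
print("centre",lc,"yaw",yaw,np.degrees(yaw),"res mm",((P[:,:2]-lc-L@Ry.T)*1e3).round(2))
step(observe(),[.5905,-.1842,.2],Rgoal(.188,-1))
```

```text
[219.38  53.51] 74.0 [0.6566 0.2904 0.06  ]
[289.42  54.48] 70.0 [0.6826 0.2044 0.06  ]
[221.72 180.81] 61.0 [0.494  0.2413 0.06  ]
[284.2  181.55] 63.0 [0.5201 0.1554 0.06  ]
centre [0.58831764 0.22286061] yaw 0.2936229827773888 16.823357681186838 res mm [[-0.1  -0.14]
 [-0.06  0.02]
 [ 0.03 -0.08]
 [ 0.13  0.2 ]]
shift [0.0724 0.139  0.3826] turn [-0.03  6.91 -0.01]  |d| 0.413 |w| 6.9
```

Emit:
arm_command --plan '[[[0.009, 0, 0.048], [0, 2, 0]], [[0.018, 0, 0.096], [0, 4, 0]], [[0.027, 0.01, 0.144], [0, 6, 0]], [[0.036, 0.03, 0.192], [0, 6.9, 0]], [[0.045, 0.05, 0.24], [0, 6.9, 0]]]'

```text
clock: 5.55
position: [0.5728, -0.0362, 0.291]
ee_rot: [-0.199, 2.121, -2.122]
force: [0.9, 1.1, -0.6]
width: 1.0
```

Run:
```python
from h import *
step(observe(),[.5905,-.1842,.15],Rgoal(.188,-1))
```

```text
shift [0.0105 0.141  0.1486] turn [-0.04  0.01 -0.09]  |d| 0.205 |w| 0.1
```

Emit:
arm_command --plan '[[[0.003, 0.02, 0.04], [0, 0, 0]], [[0.006, 0.045, 0.08], [0, 0, 0]], [[0.009, 0.075, 0.12], [0, 0, 0]], [[0.0105, 0.11, 0.1486], [0, 0, 0]], [[0.0105, 0.141, 0.1486], [0, 0, 0]]]'

```text
clock: 6.05
position: [0.5895, -0.1885, 0.1484]
ee_rot: [-0.194, 2.123, -2.13]
force: [-0.2, -0.7, 0.5]
width: 0.999
```

Emit:
arm_command --plan '[[[0, 0, 0], [0, 0, 0]], [[0, 0, 0], [0, 0, 0]], [[0, 0, 0], [0, 0, 0]]]'

```text
clock: 6.35
position: [0.5919, -0.1806, 0.152]
ee_rot: [-0.2, 2.119, -2.12]
force: [-0.1, -0.5, 0.2]
width: 1.005
```

Run:
```python
from h import *
import pickle
st=observe();im=get_image("wrist");save(im,"wrist3.png")
print(st["position"],st["dq"].round(3));step(st,[.5905,-.1842,.05],Rgoal(.188,-1))
c=im["color"].astype(int)
m=((c[...,0]-c[...,2])>60);m[:,:180]=0;m[:,335:]=0;m[265:]=0
n,l,s,ce=cv2.connectedComponentsWithStats(m.astype(np.uint8));k=1+np.argmax(s[1:,4]);print(s[k])
cnt=cv2.findContours((l==k).astype(np.uint8),0,1)[0][0];b=cv2.boxPoints(cv2.minAreaRect(cnt))
W=np.array([pix2z(im,p,.058,st) for p in b]);print(W.round(4),W.mean(0))
```

```text
[ 0.59187202 -0.18063022  0.15199388] [-0.004 -0.009  0.002 -0.002  0.    -0.005  0.   ]
shift [0.0023 0.102  0.0032] turn [-0.05  0.2  -0.17]  |d| 0.102 |w| 0.3
[ 256  162   14   78 1035]
[[ 0.6236 -0.1723  0.058 ]
 [ 0.6255 -0.1823  0.058 ]
 [ 0.5602 -0.1957  0.058 ]
 [ 0.5582 -0.1848  0.058 ]] [ 0.59186657 -0.18376745  0.058     ]
```

View pics/wrist3.png

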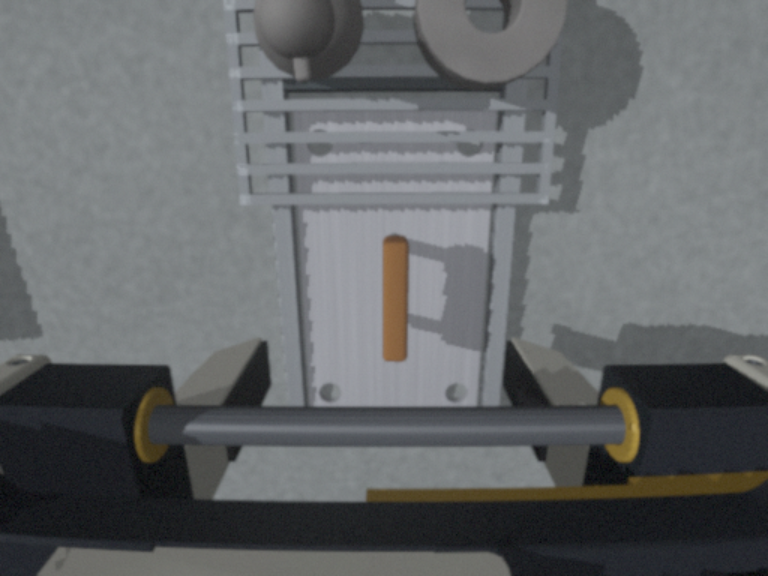

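Emit:
arm_command --plan '[[[0.002, 0.02, 0.003], [0, 0.2, 0]], [[0.002, 0.04, 0.003], [0, 0.2, 0]], [[0.002, 0.06, 0.003], [0, 0.2, 0]], [[0.002, 0.08, 0.003], [0, 0.2, 0]], [[0.002, 0.1, 0.003], [0, 0.2, 0]]]'

```text
clock: 6.9
position: [0.5906, -0.1842, 0.051]
ee_rot: [-0.197, 2.121, -2.122]
force: [0.1, 0.3, 0.0]
width: 1.002
```

Emit:
arm_command --plan '[[[0, 0, 0], [0, 0, 0]], [[0, 0, 0], [0, 0, 0]], [[0, 0, 0], [0, 0, 0]]]'

```text
clock: 7.2
position: [0.5905, -0.1846, 0.0517]
ee_rot: [-0.196, 2.121, -2.123]
force: [-0.3, -0.6, -0.4]
width: 1.001
```

Run:
```python
from h import *
st=observe();im=get_image("wrist");save(im,"wrist4.png")
print(st["position"],st["dq"].round(3),st["force"]);step(st,[.591,-.184,.05],Rgoal(.188,-1))
```

```text
[ 0.59049168 -0.1845936   0.05169909] [ 0.002 -0.     0.     0.003  0.002 -0.006 -0.   ] [-0.31845665 -0.57810092 -0.35570111]
shift [-0.0006  0.0017 -0.0005] turn [-0.06 -0.05 -0.15]  |d| 0.002 |w| 0.2
```

View pics/wrist4.png

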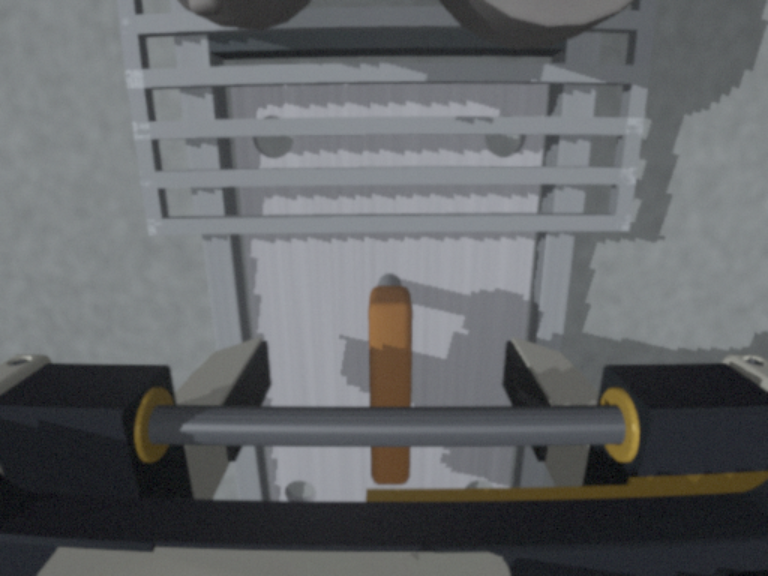

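The handle is centred between the open jaws at column 390. Closing the gripper.

Emit:
arm_command --plan '[[[0, 0.001, 0], [0, 0, 0]], [[0, 0.001, 0], [0, 0, 0]], [[0, 0.001, 0], [0, 0, 0]], [[0, 0.001, 0], [0, 0, 0]], [[0, 0.001, 0], [0, 0, 0]]]' --fingers 1 --squeeze 45

```text
clock: 7.75
position: [0.5892, -0.1846, 0.0488]
ee_rot: [-0.199, 2.123, -2.123]
force: [0.0, 0.1, -0.5]
width: 0.615
```

Emit:
arm_command --plan '[[[0, 0, 0], [0, 0, 0]], [[0, 0, 0], [0, 0, 0]], [[0, 0, 0], [0, 0, 0]], [[0, 0, 0], [0, 0, 0]], [[0, 0, 0], [0, 0, 0]]]'

```text
clock: 8.25
position: [0.5892, -0.1847, 0.0488]
ee_rot: [-0.199, 2.123, -2.124]
force: [0.2, -3.2, -0.4]
width: 0.181
```

Emit:
arm_command --plan '[[[0, 0, 0], [0, 0, 0]], [[0, 0, 0], [0, 0, 0]], [[0, 0, 0], [0, 0, 0]]]'

```text
clock: 8.55
position: [0.5893, -0.1848, 0.0488]
ee_rot: [-0.199, 2.123, -2.124]
force: [-0.8, -0.7, -1.0]
width: 0.149
```

Emit:
arm_command --plan '[[[0.007, 0, 0], [0, 0, 0]], [[0.015, 0, 0], [0, 0, 0]], [[0.023, 0, 0], [0, 0, 0]], [[0.031, 0, 0], [0, 0, 0]], [[0.04, 0, 0], [0, 0, 0]]]'

```text
clock: 9.05
position: [0.549, -0.1921, 0.0488]
ee_rot: [-0.199, 2.124, -2.123]
force: [1.0, -0.1, -2.0]
width: 0.151
```

Emit:
arm_command --plan '[[[0.008, 0, 0], [0, 0, 0]], [[0.016, 0, 0], [0, 0, 0]], [[0.024, 0, 0], [0, 0, 0]], [[0.032, 0, 0], [0, 0, 0]], [[0.038, 0, 0], [0, 0, 0]]]'

```text
clock: 9.55
position: [0.5117, -0.1992, 0.0488]
ee_rot: [-0.199, 2.124, -2.124]
force: [0.8, -0.0, -2.5]
width: 0.152
```

Emit:
arm_command --plan '[[[0, 0, 0], [0, 0, 0]], [[0, 0, 0], [0, 0, 0]], [[0, 0, 0], [0, 0, 0]]]'

```text
clock: 9.85
position: [0.5121, -0.1992, 0.0488]
ee_rot: [-0.2, 2.124, -2.124]
force: [-3.2, -0.9, 1.9]
width: 0.149
```

Run:
```python
from h import *
st=observe();im=get_image("wrist");save(im,"wrist5.png")
print(st["clock"],st["position"],st["force"],st["ft_torque"],st["width"])
```

```text
9.85 [ 0.5121153  -0.19924863  0.04880073] [-3.24762783 -0.92942957  1.89088951] [-0.14700942  0.63223277 -0.02319307] 0.1487708506632457
```

View pics/wrist5.png

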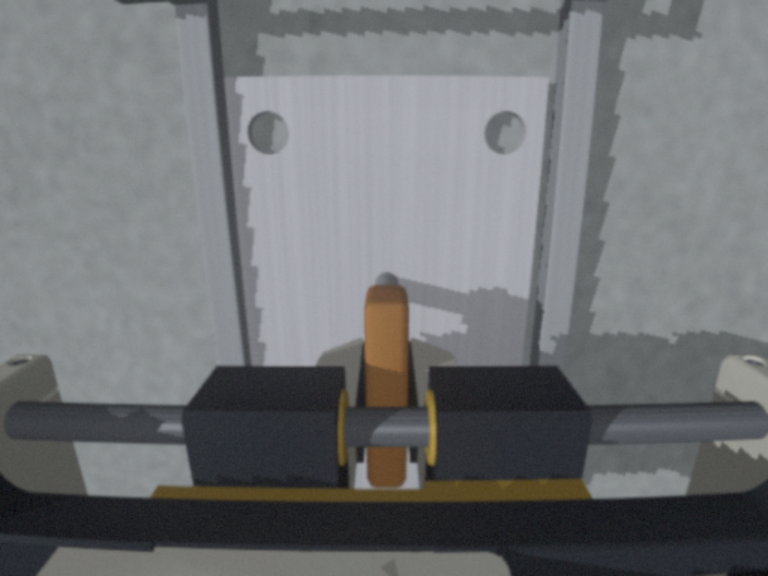

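The cover is out: its front edge is at row 75 and the grating is now at row 0. The two front holes are at (268,132) and (505,132). Lifting it straight up.

Emit:
arm_command --plan '[[[0, -0.008, 0], [0, 0, 0]], [[0, -0.02, 0], [0, 0, 0]], [[0, -0.04, 0], [0, 0, 0]], [[0, -0.06, 0], [0, 0, 0]], [[0, -0.08, 0], [0, 0, 0]]]'

```text
clock: 10.4
position: [0.5131, -0.1988, 0.1305]
ee_rot: [-0.198, 2.123, -2.123]
force: [1.2, -0.2, -5.0]
width: 0.154
```

Emit:
arm_command --plan '[[[0, -0.015, 0], [0, 0, 0]], [[0, -0.03, 0], [0, 0, 0]], [[0, -0.03, 0], [0, 0, 0]], [[0, -0.03, 0], [0, 0, 0]]]'

```text
clock: 10.8
position: [0.5128, -0.1989, 0.1592]
ee_rot: [-0.198, 2.122, -2.123]
force: [-0.7, 0.2, -5.6]
width: 0.147
```

Run:
```python
from h import *
st=observe();im=get_image("wrist");save(im,"wrist6.png")
print(st["clock"],st["position"],st["force"],st["ft_torque"],st["width"])
step(st,[.5883,.2229,.16],Rgoal(.2936,-1))
```

```text
10.8 [ 0.51283895 -0.19893778  0.15917537] [-0.71998776  0.16081597 -5.58047762] [0.00419716 0.01260194 0.01143919] 0.14681568195242517
shift [-0.1526 -0.0008 -0.4004] turn [-0.03 -6.1  -0.05]  |d| 0.429 |w| 6.1
```

View pics/wrist6.png

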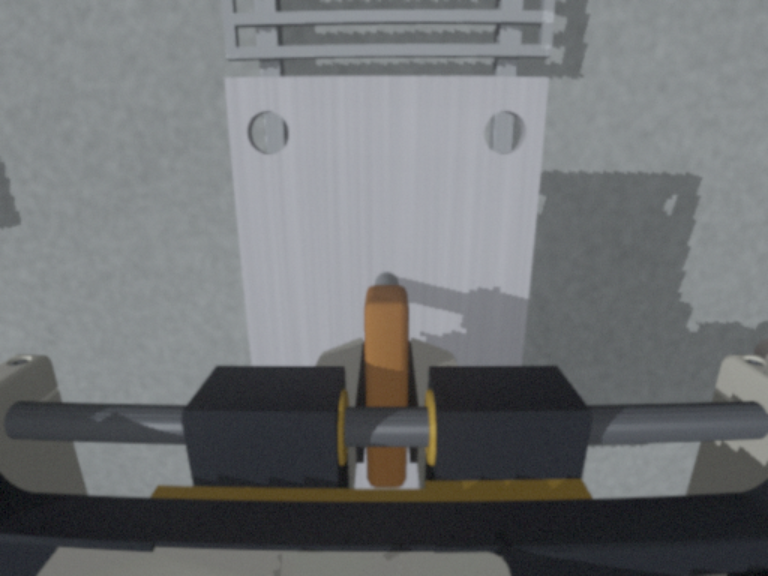

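The cover lifted level with no slip: the holes are still at (268,132) and (505,132), and the force reads -5.6 N. Carrying it over at this height, underside about 0.11 m.

Emit:
arm_command --plan '[[[-0.007, 0, -0.02], [0, -0.5, 0]], [[-0.019, -0.001, -0.05], [0, -1.5, 0]], [[-0.034, -0.001, -0.09], [0, -3, 0]], [[-0.05, -0.001, -0.13], [0, -4.5, 0]], [[-0.065, -0.001, -0.17], [0, -6.1, 0]]]'

```text
clock: 11.35
position: [0.5445, -0.0184, 0.1589]
ee_rot: [-0.307, 2.064, -2.064]
force: [-0.1, 0.0, -5.1]
width: 0.153
```

Run:
```python
from h import *
st=observe();step(st,[.5883,.2229,.16],Rgoal(.2936,-1))
# cover pose in tool frame from lifted image, hole pixels
im=get_image("wrist");g=cv2.cvtColor(im["color"],cv2.COLOR_RGB2BGR)
M=np.array(im["mount"]);K=np.array(im["camera_matrix"]);d=np.array(im["distortion"],float)
for h in(.0428,.0458):
  Q=[]
  for p in [(268,132),(505,132)]:
    u=cv2.undistortPoints(np.array([[np.array(p)/1.5-.17]]),K,d)[0,0]
    r=M[:3,:3]@np.array([u[0],-u[1],-1]);o=M[:3,3];Q.append(o+r*(h-o[1])/r[1])
  Q=np.array(Q);print(Q.round(4),"spacing",np.linalg.norm(Q[0]-Q[1]))
  e=Q[1]-Q[0];e/=np.linalg.norm(e);n=np.array([e[2],0,-e[0]]);print("e",e.round(4),"centre", (Q.mean(0)+n*.085).round(4))
```

```text
shift [-0.1118 -0.0011 -0.2182] turn [0.02 0.03 0.07]  |d| 0.245 |w| 0.1
[[-0.0871  0.0428 -0.0461]
 [-0.087   0.0428  0.0442]] spacing 0.09026672941713376
e [6.e-04 0.e+00 1.e+00] centre [-0.0021  0.0428 -0.001 ]
[[-0.0872  0.0458 -0.0468]
 [-0.0871  0.0458  0.0449]] spacing 0.09177644387381033
e [6.e-04 0.e+00 1.e+00] centre [-0.0021  0.0458 -0.001 ]
```

The cover centre sits at (-2.1, -1.0) mm in tool x and z, with yaw aligned. The target TCP is therefore (0.5866, 0.2213).

Emit:
arm_command --plan '[[[-0.02, -0.001, -0.04], [0, 0, 0]], [[-0.04, -0.001, -0.08], [0, 0, 0]], [[-0.061, -0.001, -0.12], [0, 0, 0]], [[-0.082, -0.001, -0.16], [0, 0, 0]], [[-0.097, -0.001, -0.19], [0, 0, 0]]]'

```text
clock: 11.9
position: [0.5823, 0.1934, 0.1598]
ee_rot: [-0.308, 2.064, -2.062]
force: [0.4, -0.3, -5.1]
width: 0.149
```

Emit:
arm_command --plan '[[[-0.007, 0, -0.014], [0, 0, 0]], [[-0.012, 0, -0.024], [0, 0, 0]], [[-0.012, 0, -0.024], [0, 0, 0]], [[-0.012, 0, -0.024], [0, 0, 0]], [[-0.012, 0, -0.024], [0, 0, 0]]]'

```text
clock: 12.4
position: [0.5876, 0.2141, 0.1607]
ee_rot: [-0.303, 2.064, -2.067]
force: [-0.1, -0.9, -4.8]
width: 0.149
```

Run:
```python
from h import *
st=observe();print(st["clock"],st["position"]);step(st,[.5866,.2213,.124],Rgoal(.2936,-1))
im=get_image("wrist");save(im,"wrist7.png")
```

```text
12.4 [0.58755244 0.21410061 0.16066378]
shift [-0.0012  0.0367 -0.0072] turn [-0.07 -0.16  0.03]  |d| 0.037 |w| 0.2
```

View pics/wrist7.png

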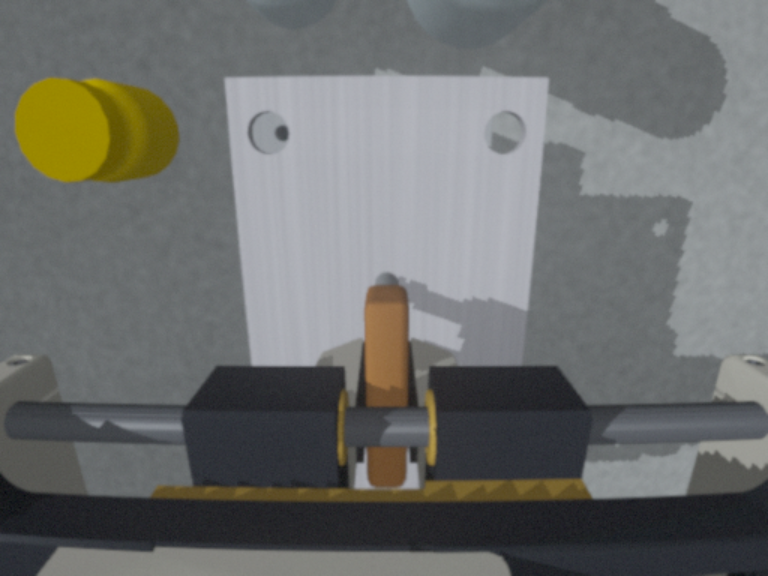

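A dark threaded hole shows through the left cover hole at (282,132). I'll correct sideways and come down part of the way.

Emit:
arm_command --plan '[[[-0.001, 0, -0.004], [0, 0, 0]], [[-0.001, 0.006, -0.007], [0, 0, 0]], [[-0.001, 0.014, -0.007], [0, 0, 0]], [[-0.001, 0.02, -0.007], [0, 0, 0]], [[-0.001, 0.024, -0.007], [0, 0, 0]]]'

```text
clock: 12.95
position: [0.5858, 0.223, 0.1357]
ee_rot: [-0.306, 2.064, -2.065]
force: [0.0, -0.1, -4.6]
width: 0.147
```

Emit:
arm_command --plan '[[[0, 0, 0], [0, 0, 0]], [[0, 0, 0], [0, 0, 0]], [[0, 0, 0], [0, 0, 0]], [[0, 0, 0], [0, 0, 0]], [[0, 0, 0], [0, 0, 0]]]'

```text
clock: 13.45
position: [0.5864, 0.2234, 0.137]
ee_rot: [-0.304, 2.064, -2.064]
force: [-0.3, 0.3, -3.8]
width: 0.148
```

Run:
```python
from h import *
st=observe();print(st["clock"],st["position"],st["dq"].round(3));step(st,[.5866,.2213,.124],Rgoal(.2936,-1))
im=get_image("wrist");save(im,"wrist8.png")
```

```text
13.45 [0.5863947  0.22344859 0.13704596] [-0.001  0.001  0.001  0.002 -0.    -0.001  0.001]
shift [0.0004 0.013  0.0021] turn [ 0.   -0.02 -0.02]  |d| 0.013 |w| 0.0
```

View pics/wrist8.png

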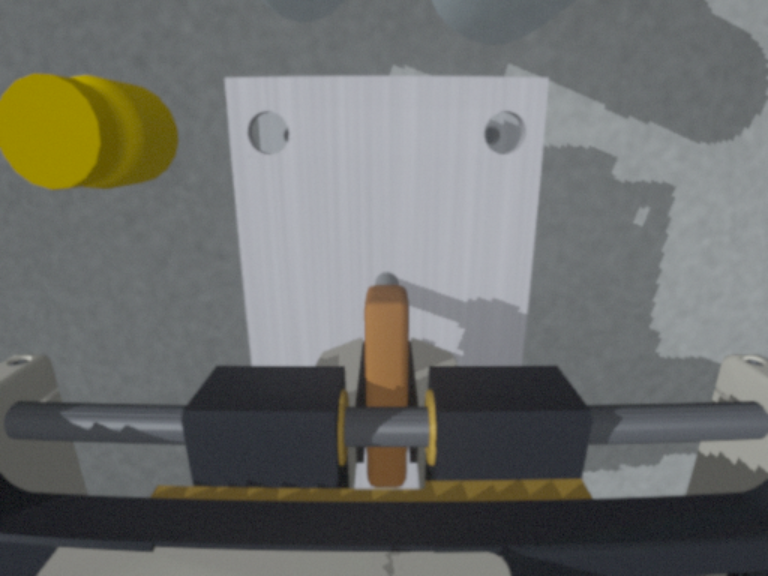

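Both threads are now visible, at (286,134) and (492,132), and nearly symmetric about the plate. Coming down the last 12 mm with a 2 mm sideways correction.

Emit:
arm_command --plan '[[[0.0004, 0.002, 0.002], [0, 0, 0]], [[0.0004, 0.005, 0.002], [0, 0, 0]], [[0.0004, 0.008, 0.002], [0, 0, 0]], [[0.0004, 0.01, 0.002], [0, 0, 0]], [[0.0004, 0.012, 0.002], [0, 0, 0]]]'

```text
clock: 14.0
position: [0.5864, 0.2214, 0.1245]
ee_rot: [-0.305, 2.064, -2.064]
force: [-0.0, -0.7, -5.1]
width: 0.149
```

Emit:
arm_command --plan '[[[0, 0, 0], [0, 0, 0]], [[0, 0, 0], [0, 0, 0]], [[0, 0, 0], [0, 0, 0]], [[0, 0, 0], [0, 0, 0]], [[0, 0, 0], [0, 0, 0]]]'

```text
clock: 14.5
position: [0.5865, 0.2214, 0.125]
ee_rot: [-0.305, 2.064, -2.064]
force: [-0.3, -0.0, -3.2]
width: 0.148
```

Run:
```python
from h import *
st=observe();print(st["clock"],st["position"],st["dq"].round(3));step(st,[.5866,.2213,.124],Rgoal(.2936,-1))
im=get_image("wrist")
g=cv2.cvtColor(im["color"],cv2.COLOR_RGB2BGR)
cv2.imwrite("pics/w9.png",np.hstack([cv2.resize(g[70:106,a:a+40],None,fx=9,fy=9,interpolation=cv2.INTER_CUBIC) for a in(160,316)]))
def rel(p,h):
    M=np.array(im["mount"]);u=cv2.undistortPoints(np.array([[p]],float),np.array(im["camera_matrix"]),np.array(im["distortion"],float))[0,0]
    r=M[:3,:3]@np.array([u[0],-u[1],-1]);o=M[:3,3];return o+r*(h-o[1])/r[1]
# predicted thread pixels for current st
for s in(45,-45):
    c,n=np.cos(.2936),np.sin(.2936);P=np.array([.5883+c*.085-n*s/1e3,.2229+n*.085+c*s/1e3,.06]);print("pred thread px",proj(im,P,st))
t=get_image("top");gt=cv2.cvtColor(t["color"],cv2.COLOR_RGB2BGR)
cv2.imwrite("pics/t9.png",cv2.resize(gt[150:260,150:250],None,fx=6,fy=5.4,interpolation=cv2.INTER_CUBIC))
s_=get_image("side");save(s_,"side9.png")
```

```text
14.5 [0.58654003 0.22142901 0.12495447] [ 0.002 -0.001  0.     0.002  0.001  0.001 -0.   ]
shift [-0.      0.001   0.0001] turn [-0.   -0.01 -0.01]  |d| 0.001 |w| 0.0
pred thread px [[187.42840725  88.60556872]]
pred thread px [[327.6687392   88.48054439]]
```

View pics/w9.png

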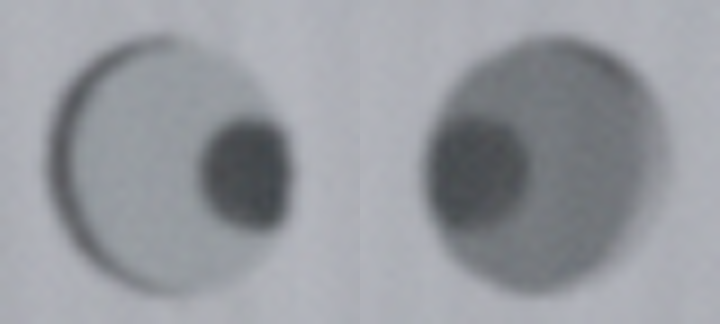

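View pics/t9.png

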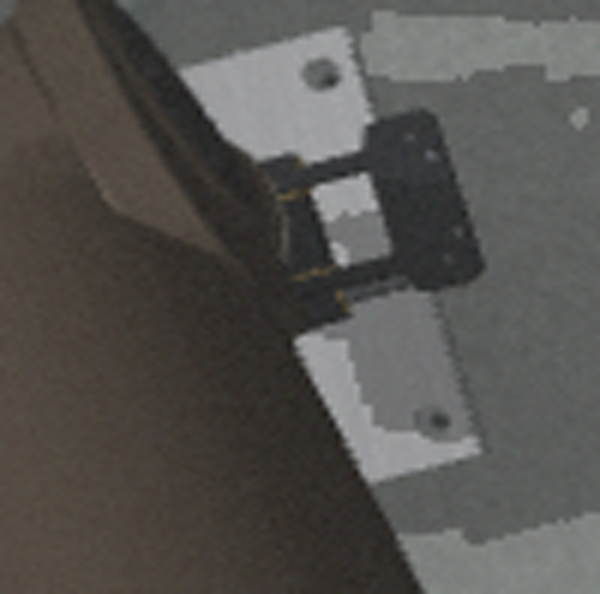

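View pics/side9.png

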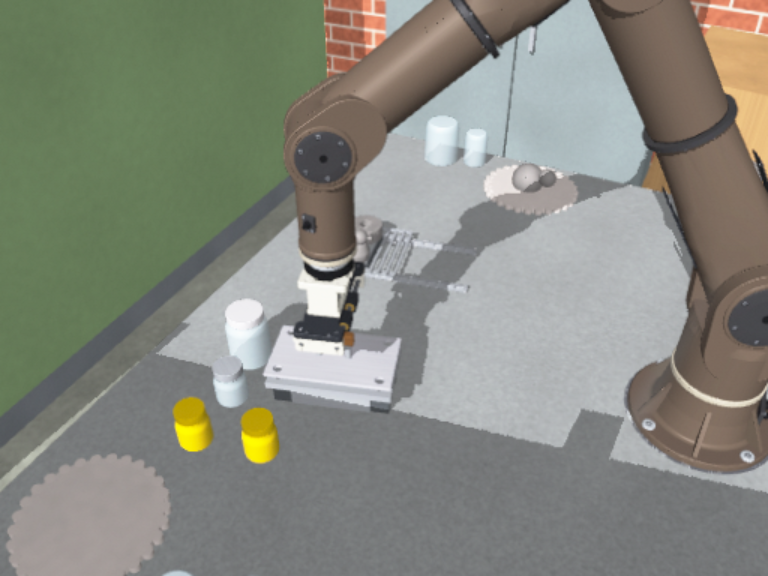

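The threads seen through the cover holes are within about 0.5 px (0.5 mm) of the prediction. Height is about 16 mm, tilt is near 0, and the arm is still. Signing off.

Run:
```python
from h import *
st=observe();print(st["clock"],st["position"],st["width"],st["force"]);print(sign_off())
```

```text
14.65 [0.58647663 0.2213747  0.12487117] 0.14700730166091094 [-0.30833892 -0.53936782 -4.25053892]
the job is handed in; nothing more can be done
None
```

I drew the cover flat along its rails by the handle until it was clear of the grating. I then lifted it, carried it over the mould and handed in at 14.65 s, still gripping it there. No verdict was reported.

- **Alignment:** both front threaded holes showed through the cover's front holes, within about 0.5 mm of where I predicted them. The rear pair was hidden by the gripper and not checked directly.
- **Height and level:** the underside was about 16 mm above the mould's top face. The arm was level to within about 0.1° and at rest, and the cover had not shifted in the grip since the lift.
- **Grip:** the jaws were holding the 14 mm bar with a 45 N squeeze.
- **Casts and jars:** in the last side view the jars look unmoved. The bird and ring were partly hidden behind the arm, but nothing passed near them. I did not measure any of the four again.

The first estimates of the mould's position from the top and side cameras differed by about 12 mm. I used the wrist camera's fit to all four holes instead, which had residuals under 0.3 mm. No check failed.

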